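# Load the tape dispenser and push its spindle through

## Task

Load the tape dispenser: roll both rolls of masking tape along their tracks until they drop into the cradle in front of the back stop, so that their holes line up with those of the end cheeks. Then push the spindle by its knob through both rolls and the far cheek, until the knob sits against the collar. Let go, and leave the jar, the dropper bottle and the tin near it alone.

Things in the scene. Friction and masses are not known exactly. Their poses are not given: they have to be found in the camera images.
- dispenser: Wooden tape dispenser, fixed, base 100 x 240 mm. Origin on the worktop below the middle of the spindle axis; z up, own x along the spindle axis (-x: metal collar and knob, towards the robot; +x: far cheek), rolls are loaded along -y into the cradle at y = 0. End cheeks at |x| = 31 to 41, y = -48 to 28 mm, 84 high, bored at y = 0, z = 49.5 mm.
- seat_axis (a point): Point on the spindle axis in the middle of the cradle, 49.5 mm above the dispenser's origin; axes as the dispenser's. The cradle is a dip across both track floors, 28 mm wide in y, in which a roll sinks 2.5 mm and stays. A seated roll's centre has y and z close to 0 here.
- track_entry (a point): Open end of the two tracks, between them on their floor, at dispenser y = +190, z = 12 mm; axes as the dispenser's. Tracks run from here to the cradle side by side, centre lines at x = -16.5 and +16.5 mm, each 29 mm wide, with a 4 mm fin between and a wall on either side, tops 26 mm above the worktop.
- back_stop (a point): On the front (+y) face of the back stop, a wall behind the cradle at dispenser y = -41 mm, top 60 mm above the worktop; axes as the dispenser's. A seated roll stands about 1 mm off it; it is rigid and bears a firm push.
- collar_end (a point): Centre of the outer end face of the metal collar on the near cheek, at dispenser x = -86, z = 49.5 mm; axes as the dispenser's. Collar 30 mm outside, its bore of 18 mm runs on through the near cheek to x = -31 mm. The spindle is home when the knob's shoulder meets this face.
- far_bore (a point): Centre of the far cheek's bore (22 mm) on the cheek's outer face, at dispenser x = +41, z = 49.5 mm; axes as the dispenser's. With the spindle home its tip stands 6 mm out of here.
- roll_near: Masking tape roll standing on its rim in the near (collar side) track: outer diameter 80, width 25, bore 24 mm, about 90 g. Origin at its centre, own x along the roll axis. Starts at dispenser x = -16.5 mm, y = +65 to +110 mm, independently of the other. It rolls along -y when pushed on its rim at mid height, stays where it is left (its rim is slightly flattened, 12 flats; centre 51 mm up on the track, 49.5 seated).
- roll_far: Masking tape roll standing on its rim in the far track: outer diameter 80, width 25, bore 24 mm, about 90 g. Origin at its centre, own x along the roll axis. Starts at dispenser x = +16.5 mm, y = +65 to +110 mm, independently of the other. It rolls along -y when pushed on its rim at mid height, stays where it is left (its rim is slightly flattened, 12 flats; centre 51 mm up on the track, 49.5 seated).
- spindle: Metal rod (steel nose) 16 mm in diameter, 133 mm long, with a black round knob 32 mm across, 14 mm thick; 80 g, loose, lies level in the bore, slides easily. Origin on the axis at the knob's shoulder; rod along own +x, knob from own x = -14 to 0. Starts with its tip inside the collar, knob out towards the robot, axis about 49 mm up; about 80 mm of push along dispenser +x brings it home.
- spindle_tip (a point): Centre of the spindle's tip, 133 mm from the shoulder, tapered over the last 10 mm to 6 mm across; axes as the spindle's.
- jar: Bystander to be left alone (white paint jar, 39 mm across and 63 mm high), standing near the work. Origin at the centre of its underside.
- putty_tin: Bystander to be left alone (flat round tin, 63 mm across and 21 mm high), standing near the work. Origin at the centre of its underside.
- dropper: Bystander to be left alone (dropper bottle, 26 mm across and 84 mm high), standing near the work. Origin at the centre of its underside.
There are look-alikes about, which are no part of the job. What is shaped like the spindle but blue or green is not meant.

How it is judged:
On the way, in this order (a step that is already met when the one before it is completed fails the run):
1. both rolls sit in the cradle, their holes in line with the cheeks' bores (y of roll_near in the frame of seat_axis between -0.006 and 0.006 m and z of roll_near in the frame of seat_axis between -0.006 and 0.006 m and angle between the x axis of each of roll_near, roll_far and the x axis of dispenser, either way round below 0.2 rad and y of roll_far in the frame of seat_axis between -0.006 and 0.006 m and z of roll_far in the frame of seat_axis between -0.006 and 0.006 m), for 0.2 s.
2. the spindle is through both rolls and the far cheek, its knob against the collar (all of step 1 and x of spindle in the frame of dispenser above -0.09 m and angle between the x axis of spindle and the x axis of dispenser, either way round below 0.06 rad and y of spindle_tip in the frame of seat_axis between -0.005 and 0.005 m and z of spindle_tip in the frame of seat_axis between -0.005 and 0.005 m), for 0.2 s.
At the end, for the whole second after the job is handed in: Both rolls in the cradle, centres within 6 mm of the spindle axis sideways and in height; spindle through collar, both rolls and far cheek, tip within 5 mm of the axis, knob shoulder within 4 mm of the collar; all at rest (all of step 2 and linear speed of each of roll_near, roll_far, spindle below 0.02 m/s); the robot touches nothing.
It fails at once if the jar is displaced by more than 20 mm (distance of jar from where it was at the start of the episode above 0.02 m).
It fails at once if the putty tin is displaced by more than 20 mm (distance of putty_tin from where it was at the start of the episode above 0.02 m).
It fails at once if the dropper is displaced by more than 20 mm (distance of dropper from where it was at the start of the episode above 0.02 m).
It also fails if it takes over 53 s, if anything falls off the work surface, if the arm or the gripper's body presses on something with over 40 N, if the wrist force passes 120 N, or if a joint passes its speed limit or range.

## Robot

A 6-joint arm with a two-finger parallel gripper is mounted at the origin on a cart in front of the work surface, level with it; the furniture and walls round the work are solid. World frame = base frame: x ahead of the robot, y to its left, z up, the work surface at z = 0. Lengths are in m, angles in rad, forces in N, time in s.
With the tool pointing down it reaches from about 0.35 to 0.925 m from the base axis. Payload 6.4 kg.
Tool frame: the origin (TCP) lies at the very end of the fingers, on their centre line; the grasp point (between the pads) lies 19 mm behind it; z points along the fingers, y is the line along which they close (so a half turn about z gives the same grasp; the last joint's range is limited). The gripper opens to 94 mm and grips with 3 to 60 N. Pads are 16 mm wide; open, the fingers measure 119 mm over their backs; the gripper's body (75 mm by 177 mm) begins 78 mm behind the grasp point.
Start: joints at [1.155, 0.245, 1.558, -0, 1.339, -0.174], TCP at [0.156, 0.631, 0.205] pointing down, gripper open.
Joint ranges: [-3.13, 3.13], [-1.02, 2.26], [0.13, 2.54], [-0.95, 4.09], [0.21, 2.88], [-2.74, 2.74]. Speed limits (rad/s): [2.57, 2.57, 3.14, 3.14, 3.14, 3.14].

## Interface

Orientations are given as a unit quaternion [w, x, y, z].
In Python, from workcell import bot gives the robot as it stands. Calls block until the motion is done:
- bot.reach(position, orientation): joint-space move of the TCP to a pose.
- bot.move_straight(position, velocity=0.15, rot=None, f_stop=None): straight line of the TCP; rot=None keeps the orientation; velocity is the mean speed in m/s. With f_stop (N) it stops when the force on the tool has changed by that much, and returns True; else False.
- bot.goto_joints(angles): joint-space move.
- bot.gripper_open() and bot.grab(grip_force=None): open the fingers fully, or close them until they stop; grip_force is the grip in N (None keeps the last).
- bot.sleep(seconds).
- bot.inverse_kinematics(position, orientation): joint angles nearest the present ones, or None.
- bot.get_obs(): the state.
- bot.camera(name): name is "scene" or "side" or "wrist"; returns (picture, depth): 420x560x3 uint8, red, green, blue; 420x560 float32, m along the optical axis (not along the pixel's ray), 0 where there is no reading.
- bot.camera_params(name): a dict with "fx", "fy", "cx", "cy" (pixels), "R" (3x3) and "t" (3): a world point X has camera coordinates R X + t. Camera axes: x right, y down, z forward; pixel columns grow to the right and rows downward; lengths in m; the calibration is good to about 2 mm. A picture is of the moment at which its call begins: read the wrist's pose just before it. camera_params takes no time and is no camera call; for the wrist camera it gives the pose at the moment of the call.
A pose or a line that the arm cannot do raises bot.MotionError and nothing moves.
- bot.close_job(): hands the job in; it is judged then, once.
The state is a dict: "clock": time; "qpos": joint angles; "qd": joint speeds; "joint_torque": joint torques, N m; "tcp_pos": TCP position; "eef_rot": TCP orientation; "wrist_force": force on the tool from outside, world axes, zero at the start; "wrist_torque": the same for the moment, N m; "width": opening from 0.0 (shut) to 1.0 (fully open); "finger_force": force on a finger pad.
Only numpy, scipy, OpenCV 4.12 (cv2) and the standard library are available. Lean on these libraries where they do the work, as an engineer would, in place of code of your own. Each camera call takes 0.05 s, during which the arm holds its last target. There are 200 camera calls.

## Working session

There is one attempt and no reset: what is moved stays moved. The work goes in short steps, each a Python script; the robot and the scene stay as the last script left them, time stands still between calls to the robot, and variables do not carry over. Pictures are saved under pics/ and viewed, at most 10 in all, crops included, and the job is handed in when it is done.

```bash
mkdir -p pics; ls; python3 - <<'E'
from workcell import bot
import cv2,numpy as np
for n in("scene","side"):
    p,d=bot.camera(n); cv2.imwrite(f"pics/{n}0.png",p[:,:,::-1]); np.savez(f"{n}0.npz",d=d,p=p,**bot.camera_params(n))
    c=bot.camera_params(n); print(n,-c["R"].T@c["t"],c["R"][2])
print(bot.get_obs())
E
```

```text
pics
scene [0.30303205 0.7540161  0.84104769] [ 0.27582918 -0.56655756 -0.77648618]
side [ 0.05235072 -0.57308819  0.63342086] [ 0.49812148  0.6913846  -0.52331856]
{'clock': 0.1, 'qpos': array([ 1.15490162e+00,  2.45708327e-01,  1.55886305e+00, -3.42165177e-05,
        1.33873616e+00, -1.74075532e-01]), 'qd': array([ 0.00011097, -0.002095  , -0.00045184, -0.00095242,  0.00057101,
       -0.00057658]), 'joint_torque': array([-2.19033727e-04, -4.16915953e+01, -3.15524590e+01,  6.87067397e-02,
        3.10125877e-02, -4.74502008e-05]), 'tcp_pos': array([0.15542146, 0.63058883, 0.20449416]), 'eef_rot': array([-2.33353247e-04,  1.20611238e-01,  9.92699448e-01, -8.25246123e-04]), 'wrist_force': array([-0.13671004,  1.09565937, -0.12504876]), 'wrist_torque': array([-0.00761357,  0.02506608,  0.02752309]), 'finger_force': 0.0, 'width': 0.9979856920237838}
```

```bash
cat > h.py <<'E'
import numpy as np
def pt(n,u,v,w=1):
    z=np.load(n+"0.npz"); d=z["d"][v-w:v+w+1,u-w:u+w+1]; d=np.median(d[d>0]) if (d>0).any() else 0
    return z["R"].T@(np.array([(u-z["cx"])/z["fx"]*d,(v-z["cy"])/z["fy"]*d,d])-z["t"])
def cloud(n):
    z=np.load(n+"0.npz"); d=z["d"]; v,u=np.indices(d.shape)
    c=np.stack([(u-z["cx"])/z["fx"]*d,(v-z["cy"])/z["fy"]*d,d],-1)
    return (c-z["t"])@z["R"]
E
```

```text
(no output)
```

View pics/scene0.png

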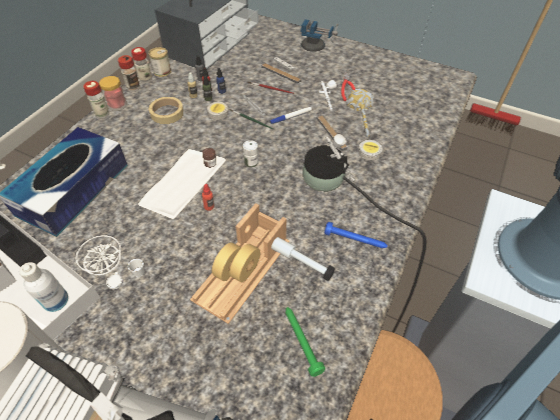

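View pics/side0.png

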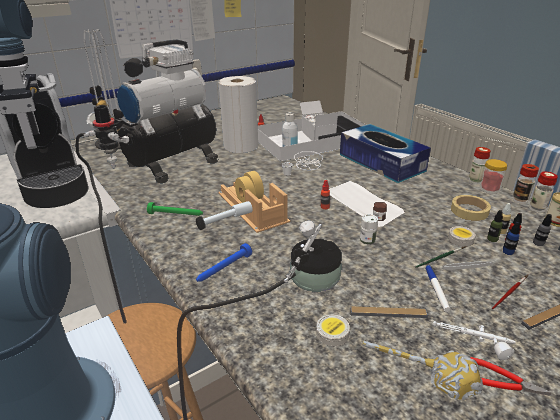

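The dispenser is at about (245,270) in the scene picture. The spindle's black knob is at (330,272), the rolls are at (235,262), and the red dropper is at (207,197). I'll enlarge this area.

```bash
python3 - <<'E'
import cv2
from h import *
im=cv2.imread("pics/scene0.png")[190:330,185:350]; cv2.imwrite("pics/c1.png",cv2.resize(im,None,fx=4.2,fy=4.2,interpolation=cv2.INTER_CUBIC))
im=cv2.imread("pics/side0.png")[160:240,190:300]; cv2.imwrite("pics/c2.png",cv2.resize(im,None,fx=7,fy=7,interpolation=cv2.INTER_CUBIC))
for n,u,v in [("scene",330,272),("scene",300,257),("scene",280,245),("scene",207,197),("scene",252,152),("scene",323,165),("side",199,223),("side",325,195)]: print(n,u,v,pt(n,u,v).round(4))
E
```

```text
scene 330 272 [0.4147 0.2967 0.0564]
scene 300 257 [0.4861 0.2903 0.0532]
scene 280 245 [0.5349 0.2882 0.0624]
scene 207 197 [0.7545 0.2382 0.049 ]
scene 252 152 [0.7322 0.0605 0.0538]
scene 323 165 [0.5448 0.0373 0.0737]
side 199 223 [0.4133 0.281  0.0511]
side 325 195 [0.755  0.2207 0.0444]
```

View pics/c1.png

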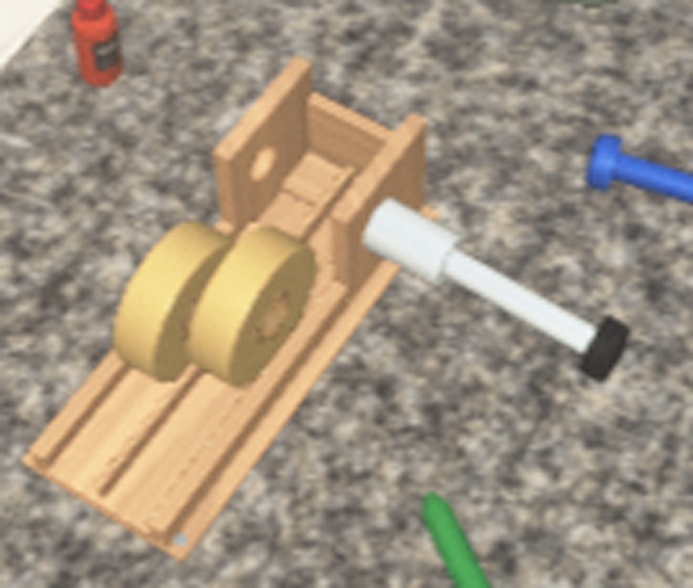

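View pics/c2.png

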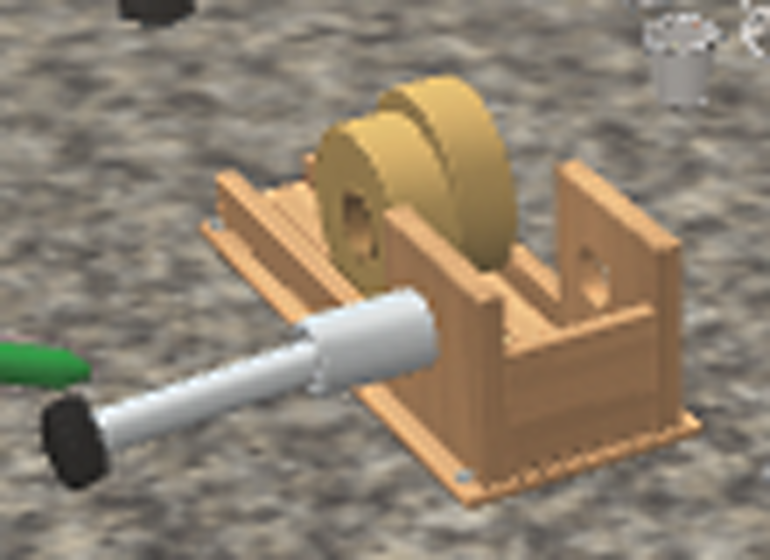

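The crops show the dispenser clearly: cheek tops, base corners, and both rolls about mid-track. I'll fit the dispenser pose to the corners from both views, then measure the rolls and knob in its frame.

```bash
cat > fit.py <<'E'
from h import *
from scipy.optimize import least_squares
S=[((-50,190,0),180,558),((50,190,0),25,460),((-31,28,84),335,212),((-41,28,84),350,225),((-41,-48,84),427,122),((-31,-48,84),412,113),((41,28,84),217,152),((31,28,84),232,160),((41,-48,84),298,57),((31,-48,84),312,66)]
D=[((-41,28,84),388,212),((-31,28,84),402,205),((-41,-48,84),487,303),((-31,-48,84),503,296),((41,28,84),572,160),((31,28,84),558,167),((31,-48,84),665,248),((41,-48,84),680,240),((-50,190,0),203,228)]
obs=[("scene",p,u/4.2+184.6,v/4.2+189.6) for p,u,v in S]+[("side",p,u/7+189.6,v/7+159.6) for p,u,v in D]
Z={n:dict(np.load(n+"0.npz")) for n in("scene","side")}
def T(q,p):
    c,s=np.cos(q[2]),np.sin(q[2]); p=np.asarray(p)/1000.
    return np.stack([q[0]+c*p[...,0]-s*p[...,1],q[1]+s*p[...,0]+c*p[...,1],p[...,2]],-1)
def res(q):
    r=[]
    for n,p,u,v in obs:
        z=Z[n]; c=z["R"]@T(q,p)+z["t"]
        r+=[z["fx"]*c[0]/c[2]+z["cx"]-u,z["fy"]*c[1]/c[2]+z["cy"]-v]
    return np.array(r)
f=least_squares(res,[.62,.28,-.07],loss="soft_l1"); q=f.x
print("pose",q); print(res(q).reshape(-1,2).round(1).tolist()); np.save("q.npy",q)
for n in Z:
    P=cloud(n).reshape(-1,3); c,s=np.cos(q[2]),np.sin(q[2]); d=P[:,:2]-q[:2]
    L=np.c_[c*d[:,0]+s*d[:,1],-s*d[:,0]+c*d[:,1],P[:,2]]*1000
    col=Z[n]["p"].reshape(-1,3).astype(int)
    for nm,x in(("near",-16.5),("far",16.5)):
        m=(abs(L[:,0]-x)<9)&(L[:,1]>30)&(L[:,1]<160)&(L[:,2]>40)&(L[:,2]<95); A=L[m]
        g=least_squares(lambda k:np.hypot(A[:,1]-k[0],A[:,2]-51-k[1])-40,[90,0],loss="soft_l1")
        print(n,nm,m.sum(),g.x,abs(g.fun).mean())
    m=(L[:,0]<-150)&(L[:,0]>-210)&(abs(L[:,1])<35)&(L[:,2]>25)&(L[:,2]<80)&(col.sum(1)<150); A=L[m]
    print(n,"knob",m.sum(),A.min(0),A.max(0))
    m=(L[:,0]<-95)&(L[:,0]>-155)&(abs(L[:,1])<30)&(L[:,2]>25)&(L[:,2]<80); print("rod",L[m].mean(0),L[m].max(0))
    # other things above the table near the workspace
    m=(L[:,0]<-60)&(L[:,0]>-260)&(L[:,1]>-120)&(L[:,1]<200)&(L[:,2]>10)&(np.abs(col[:,1]-col[:,2])>50); print("green/other",m.sum(), L[m].min(0) if m.any() else 0,L[m].max(0) if m.any() else 0)
E
python3 fit.py
```

```text
pose [ 0.59347062  0.27554065 -0.09181512]
[[0.3, 0.9], [-1.0, 0.1], [-1.0, 0.1], [-0.6, -0.9], [0.2, -0.7], [-0.1, -0.6], [-0.8, -0.6], [-0.6, -0.4], [-0.1, -0.9], [0.2, -1.2], [-1.4, 0.2], [0.2, 0.3], [-1.8, 0.2], [-0.4, 0.2], [0.5, 0.1], [-0.8, 0.0], [-1.5, 0.8], [-0.2, 0.9], [-0.9, 1.0]]
scene near 329 [77.80483724 -0.48808561] 1.9485560437017102
scene far 314 [95.21518565 -0.45160699] 1.0572883173638405
scene knob 1 [-182.84055562    0.52279089   53.05820588] [-182.84055562    0.52279089   53.05820588]
rod [-125.46882476    3.72052716   50.79048674] [-95.18832641  10.31602881  57.19960974]
green/other 643 [-259.72343886 -119.97709395   10.1788196 ] [-106.66312574  193.82423749   34.46725143]
side near 123 [75.48461121  0.34263664] 4.923897687308881
side far 153 [94.35654482  0.68693546] 1.5415031295486625
side knob 79 [-182.62795699  -18.69068856   32.82027747] [-169.47558674    8.38347524   61.49894269]
rod [-125.02471573   -5.1915223    49.92698118] [-95.01122242   4.640806    57.4202254 ]
green/other 224 [-259.61679298 -119.31568208   10.94412044] [-109.75015658  180.83870405   33.76300901]
```

The fit residual is under about 1.5 px. The rolls are at y≈77 (near) and 95 mm (far), and the knob's outer face is at x≈-183 mm. Next I push the rolls in.

```bash
cat > m.py <<'E'
from workcell import bot
import numpy as np, cv2
from scipy.spatial.transform import Rotation as Ro
q=np.load("q.npy"); c,s=np.cos(q[2]),np.sin(q[2]); M=np.array([[c,-s,0],[s,c,0],[0,0,1]])
w=lambda x,y,z: M@(np.array([x,y,z])/1000)+[q[0],q[1],0]
inv=lambda P: (M.T@(np.asarray(P)-[q[0],q[1],0])*1000).round(1)
O=np.roll(Ro.from_matrix(M@np.diag([-1.,1,-1])).as_quat(),1)
def st(): o=bot.get_obs(); print(round(o["clock"],2),inv(o["tcp_pos"]),(M.T@o["wrist_force"]).round(1))
E
python3 - <<'E'
from m import *
bot.grab(5)
bot.reach(w(-16.5,165,160),O); st()
for x in(-16.5,16.5):
    bot.move_straight(w(x,165,130)); bot.move_straight(w(x,165,38),0.12); st()
    print(bot.move_straight(w(x,49,38),0.06,f_stop=12)); st()
    bot.sleep(.2); bot.move_straight(w(x,90,38),0.15); bot.move_straight(w(x,165,130),0.2)
bot.move_straight(w(-60,165,200),0.25);st()
p,d=bot.camera("scene"); a=cv2.resize(p[190:330,185:350,::-1],(660,560)); cv2.imwrite("pics/c3.png",a); np.savez("scene0.npz",d=d,p=p,**bot.camera_params("scene"))
p,d=bot.camera("side"); cv2.imwrite("pics/c4.png",cv2.resize(p[150:240,190:300,::-1],(660,540),interpolation=2)); np.savez("side0.npz",d=d,p=p,**bot.camera_params("side"))
E
```

```text
3.26 [-17.4 165.9 160.3] [0.4 0.4 0. ]
4.53 [-15.8 165.5  39.2] [-0.   0.2  0.4]
False
6.61 [-16.2  52.2  39.1] [-0.9 10.3 -0.1]
9.26 [ 17.2 165.5  39.2] [ 0.5 -0.  -0.3]
False
11.34 [16.7 52.4 39.1] [ 0.2 10.3  1.3]
13.28 [-60.  164.1 198.6] [-0.  -0.2 -0.2]
```

View pics/c3.png

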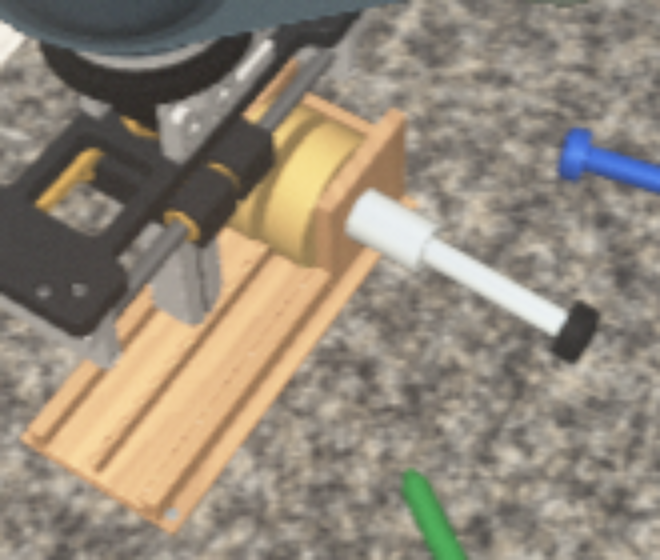

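View pics/c4.png

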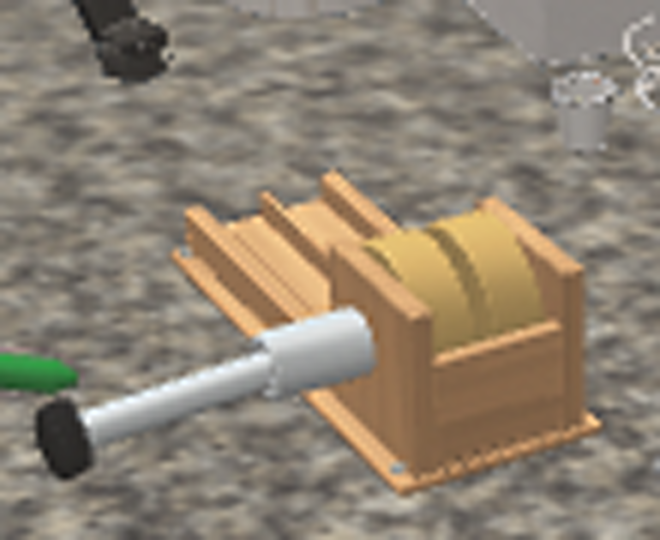

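Both rolls now sit behind the cheeks against the back stop. Each push ended at 10 N with the finger face at about y=40 mm. Next is the spindle.

```bash
python3 - <<'E'
from m import *
bot.move_straight(w(-215,0,180),0.25)
bot.move_straight(w(-215,0,42),0.15); st()
print(bot.move_straight(w(-180,0,42),0.08,f_stop=15)); st()
print(bot.move_straight(w(-104,0,42),0.05,f_stop=18)); st()
bot.sleep(.2)
E
```

```text
15.5 [-214.3    0.5   42.8] [ 0.2 -0.4 -0.5]
False
16.09 [-1.805e+02 -1.000e-01  4.200e+01] [-7.4  0.3  5. ]
True
16.52 [-180.7   -0.8   40.5] [-0.   0.8 -0.8]
```

```bash
python3 - <<'E'
from m import *
st(); p,d=bot.camera("side"); a=cv2.resize(p[150:240,190:300,::-1],(660,540),interpolation=2)
cv2.imwrite("pics/c5.png",a); np.savez("side0.npz",d=d,p=p,**bot.camera_params("side"))
E
```

```text
16.72 [-181.6   -1.    40. ] [-0.   0.5 -0.4]
```

View pics/c5.png

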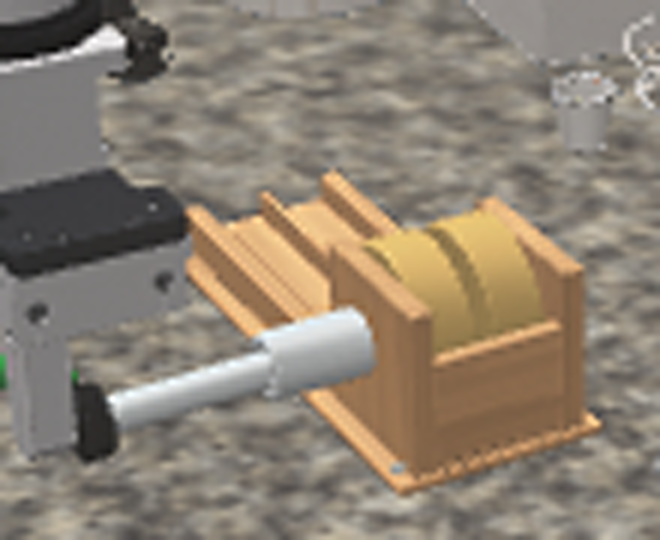

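The finger touches the knob, which has already gone in about 8 mm. That stop may have been just the transient at the start of the move, so I'll push again more slowly and log the force.

```bash
python3 - <<'E'
from m import *
for x in range(-175,-103,8):
    r=bot.move_straight(w(x,0,44),0.04,f_stop=25); st()
    if r: print("stop"); break
E
```

```text
17.12 [-1.745e+02  1.000e-01  4.430e+01] [-0.2 -0.  -0.4]
17.48 [-166.6   -0.    44. ] [0.5 0.4 0.7]
17.82 [-158.6    0.    44.1] [-0.1  0.5  0.4]
18.18 [-150.6    0.    44.1] [-0.4 -0.4  0.1]
18.52 [-142.6   -0.    44.1] [-0.3  0.2  0.3]
18.88 [-134.6    0.    44.1] [-0.   0.4  0.3]
19.23 [-126.6    0.    44. ] [ 1.1  0.7 -0.4]
19.57 [-118.5    0.    44.1] [ 0.3 -0.1  0.5]
19.93 [-110.5    0.    44.2] [-0.3 -0.4 -0.2]
```

```bash
python3 - <<'E'
from m import *
print(bot.move_straight(w(-103,0,44),0.03,f_stop=12)); st(); bot.sleep(.3); st()
bot.move_straight(w(-130,0,44),0.1); bot.move_straight(w(-200,0,180),0.2)
bot.move_straight(w(-215,110,230),0.25); bot.sleep(.5); st()
for n,r in(("side",(slice(150,240),slice(190,300))),("scene",(slice(190,330),slice(185,350)))):
    p,d=bot.camera(n); np.savez(n+"0.npz",d=d,p=p,**bot.camera_params(n)); a=cv2.resize(p[r][:,:,::-1],(400,340),interpolation=2)
    b=a if n=="side" else np.hstack([b,a])
cv2.imwrite("pics/c6.png",b)
E
sed -i 's/^f=least.*/q=np.load("q.npy")/;s/^print("pose".*//' fit.py; sed -i 's/L\[:,1\]>30)&(L\[:,1\]<160/L[:,1]>-45)\&(L[:,1]<60/;s/\[90,0\]/[0,0]/;s/L\[:,0\]<-150)&(L\[:,0\]>-210/L[:,0]<-80)\&(L[:,0]>-140/' fit.py; python3 fit.py | grep -v rod
```

```text
True
20.18 [-108.7   -0.3   42.8] [-0.4  0.1  0.2]
20.48 [-109.2   -0.5   42.5] [ 0.2 -0.4 -0.4]
22.89 [-214.9  109.7  230. ] [-0.  -0.1 -0.4]
scene near 298 [ 2.03999722 -2.45246763] 1.2017303096527767
scene far 298 [ 2.27194802 -2.34658581] 1.3212841911530993Traceback (most recent call last):
  File "fit.py", line 27, in <module>
    print(n,"knob",m.sum(),A.min(0),A.max(0))
                           ~~~~~^^^
    return umr_minimum(a, axis, None, out, keepdims, initial, where)
ValueError: zero-size array to reduction operation minimum which has no identity
```

View pics/c6.png

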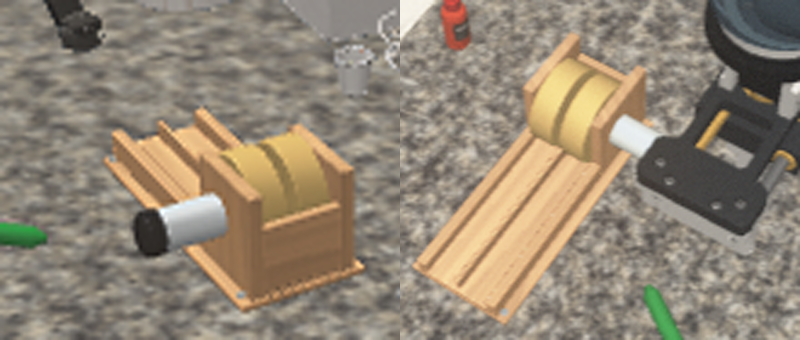

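The rolls are seated and the knob looks flush with the collar. I'll check the gap numerically.

```bash
sed -i 's/^for n in Z:/for n in ["side"]:/' fit.py; python3 fit.py | grep -v other
```

```text
side near 133 [ 1.41405467 -1.71698837] 1.3503015631654751
side far 145 [ 2.0575799 -1.5157024] 1.577266594225169
side knob 78 [-100.48045166  -17.46212008   39.03404419] [-86.36919298   8.03354513  66.37836956]
rod [-97.83034951  -5.02532108  53.48191817] [-95.01837963   8.03354513  66.49212713]
```

```bash
python3 -c "
from workcell import bot
print(bot.close_job())"
```

```text
the job is handed in; nothing more can be done
None
```

The job is handed in, but the interface returned no verdict. At the last check both rolls sat in the cradle about 2 mm from the axis, the spindle was pushed in with its knob within 1 mm of the collar, the arm was clear, and it never went near the jar, dropper or tin.

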